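Clip the thick press bar into its sprung holder

TASK

Two steel lever bars for the press lie on the left of the worktable. Put the thicker one away in the holder: lay it lengthwise over both fork clips, about centred, and press it down past the two sprung jaws until it sits fully home in both forks with the jaws closed over it, then let go. Keep it in the gripper while you press it in; do not drop it in.

Things in the scene. Friction and masses are not known exactly. Their poses are not given: they have to be found in the camera images.
- thick_bar: Round steel bar, 24 mm diameter, 216 mm long, about 0.15 kg, black hexagonal end caps (30 mm across flats, outer 18 mm of each end). Lies with its axis 15 mm above the table. Origin at its middle on the axis; y along the bar (either way round, any roll). Not to be confused with a bystander bar, alike but 14 mm thick (caps 18 mm), 8 to 18 cm away; either may be the nearer to the robot.
- holder: Fixed wooden base 76 x 172 x 10 mm (x, y, z) with steel fork clips at y = +65 and -65 mm, each 14 mm wide; between them free for fingers above z = 10 mm. Origin under its centre on the table, z up; the bar is to lie along y. Flat seats at z = 45 mm: seated bar's axis at x = 0 (+-2), z = 57 mm. Fixed tines on the +x side: inner face x = 13.5 mm, flaring out above z = 68, top z = 93 mm.
- jaw_left (a joint): Black sprung jaw, the -x side of the fork at holder y = +65 mm. Radians: 0 shut (its rest), grows as its top tips to holder -x, limit 0.6; a passing bar opens it about 0.2, then it springs shut. Hinge along y at x = -18, z = 30 mm. Nose at z = 72 mm juts in to x = -4.5 mm; sloped lead-in from there up to x = -17, z = 98 mm.
- jaw_right (a joint): The same jaw on the fork at holder y = -65 mm. A bar pressed straight down at x = 0 meets both lead-ins with its axis about 90 mm up and is past both noses below about 62 mm; pressing takes about 5 to 10 N for both jaws together.

How it is judged:
By the outcome, as a careful person would: the job done as asked, in the order asked, and still so for the second after the job is handed in, with the robot touching nothing.
It also fails if it takes over 38 s, if anything falls off the work surface, if the arm or the gripper's body presses on something with over 40 N, if the wrist force passes 120 N, or if a joint passes its speed limit or range.

ROBOT

A 6-joint arm with a two-finger parallel gripper is mounted at the origin on a cart in front of the work surface, level with it; the furniture and walls round the work are solid. World frame = base frame: x ahead of the robot, y to its left, z up, the work surface at z = 0. Lengths are in mm, angles in rad, forces in N, time in s.
With the tool pointing down it reaches from about 275 to 775 mm from the base axis. Payload 14.6 kg.
Tool frame: the origin (TCP) lies at the very end of the fingers, on their centre line; the grasp point (between the pads) lies grasp_offset behind it (grasp_offset is the distance from the TCP to the grasp point, in mm); z points along the fingers, y is the line along which they close (so a half turn about z gives the same grasp; the last joint's range is limited). The gripper opens to 85 mm and grips with 20 to 120 N. Pads are 22 mm wide; open, the fingers measure 114 mm over their backs; the gripper's body (76 mm by 85 mm) begins 54 mm behind the grasp point. The pads swing forward as they close: fully open they stand 13 mm farther back than shut.
Start: joints at [-1.472, 0.263, -0.048, 1.259, 0, 1.415], TCP at [131.813, -508.187, 231.278] pointing down, gripper open.
Joint ranges: [-2.65, 2.65], [-0.89, 1.7], [-1.18, 1.37], [-2.13, 2.11], [-1.35, 1.29], [-3.14, 3.14]. Speed limits (rad/s): [1.89, 1.89, 2.57, 2.79, 3.14, 3.14].

INTERFACE

Orientations are given as a 3x3 rotation matrix whose columns are the frame's x, y, z axes.
In Python, from workcell import * gives the robot as it stands.
- The arm moves only by the shell command python3 -m pendant 'ROWS' [FORCE]. ROWS is JSON, a list of rows, each an object of numbers: "wx", "wy", "wz": the turn, a rotation vector about the tool's x, y, z in degrees; "dx", "dy", "dz": the shift along the tool's x, y, z in mm; "grip": the closure, from 0 (fully open) to 1 (shut). A call has 1 to 8 rows; each row is the pose to reach, as a shift and turn from the pose commanded when the call began, along the tool's axes at that moment; what a row does not reach only later rows make up. A row lasts 1/12 s, in which the tool goes at most 41.7 mm and 7.16 degrees, less where a joint would pass 70% of its speed; a pose out of reach is approached as far as the arm can. A call with a gripper value outside its range is refused whole. The fingers move at their own pace and stop on an object; FORCE is the grip in N (left out, the last holds). Time passes only in rows, so rows that repeat a pose let the fingers close. It gives the time, the measured TCP pose, the force, the opening and the grip force at its end, in the units of the state.
- get_state(): the state, without advancing time (a new reading comes with each control period).
- capture(name): name is "scene" or "top"; returns the picture (420x560x3 uint8, blue, green, red); there is no depth.
- camera_info(name): a dict with "mtx" (3x3 intrinsics, pixels), "rvec" (rotation vector, rad) and "tvec" (3), from world to camera coordinates, as OpenCV has them. Camera axes: x right, y down, z forward; pixel columns grow to the right and rows downward; lengths in mm; the calibration is good to about 2 mm. A picture is of the moment at which its call begins. camera_info takes no time and is no camera call.
- hand_in(): hands the job in; it is judged then, once.
The state is a dict: "time_s": time; "q": joint angles; "qvel": joint speeds; "effort": joint torques, N m; "position": TCP position; "tcp_rot": TCP orientation; "ft_force": force on the tool from outside, world axes, zero at the start; "torque": the same for the moment, N m; "width": finger opening in mm; "grasp_force": force on a finger pad.
Only numpy, scipy, OpenCV 4.12 (cv2) and the standard library are available. Lean on these libraries where they do the work, as an engineer would, in place of code of your own. Each camera call takes 0.05 s, during which the arm holds its last target. There are 200 camera calls.

## Working session

There is one attempt and no reset: what is moved stays moved. The work goes in short steps, Python scripts to look and compute and a shell command to move; the robot and the scene stay as the last step left them, time stands still between calls to the robot, and variables do not carry over. Pictures are saved under pics/ and viewed, at most 13 in all, crops included, and the job is handed in when it is done.

```bash
mkdir -p pics; ls
python3 - <<'E'
from workcell import *
import cv2,numpy as np
for n in("top","scene"):
    cv2.imwrite(f"pics/{n}0.png",capture(n)); i=camera_info(n)
    R=cv2.Rodrigues(np.array(i["rvec"],float))[0]; print(n,np.round(i["mtx"],1).tolist(),"C",np.round(-R.T@np.array(i["tvec"],float).ravel()),"z",R[2].round(2))
s=get_state();print({k:np.round(v,3).tolist() for k,v in s.items()})
try: print(grasp_offset)
except Exception as e: print(e)
E
```

```text
pics
top [[526.5, 0.0, 271.4], [0.0, 526.5, 208.2], [0.0, 0.0, 1.0]] C [ 437.  107. 1061.] z [ 0.06  0.   -1.  ]
scene [[511.7, 0.0, 277.7], [0.0, 511.7, 201.5], [0.0, 0.0, 1.0]] C [-135.  466.  633.] z [ 0.69 -0.39 -0.61]
{'time_s': 0.1, 'q': [-1.472, 0.264, -0.049, 1.259, 0.0, 1.416], 'qvel': [-0.0, -0.001, 0.001, -0.0, 0.0, -0.001], 'effort': [0.003, -63.858, 38.506, 0.01, -0.0, -0.0], 'position': [131.799, -507.969, 230.874], 'tcp_rot': [[0.968, 0.251, -0.0], [0.251, -0.968, 0.001], [0.0, -0.001, -1.0]], 'ft_force': [0.006, 0.402, 0.044], 'torque': [-0.018, 0.059, -0.006], 'grasp_force': 0.0, 'width': 85.401}
18.700000000000003
```

View pics/top0.png

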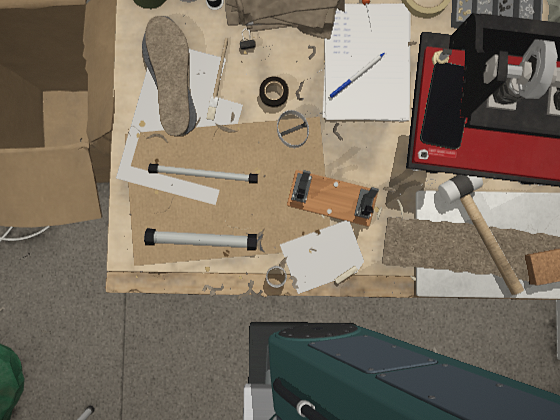

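View pics/scene0.png

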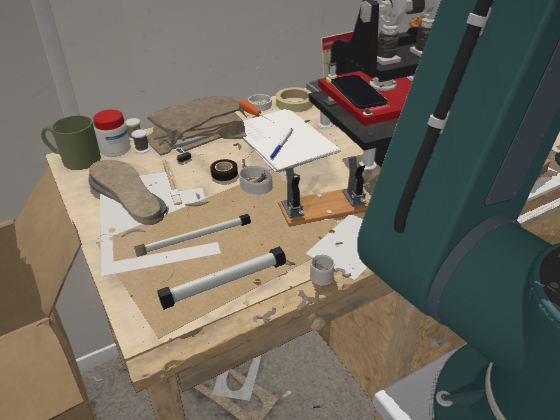

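The top view shows the thick bar at about (150..257, 238) with its black caps, the thin bar above it at about (204,173), and the holder at about (333,197), tilted. In the scene view the forks stand at (292,195) and (355,185). Next I'll measure the bar and the holder.

```bash
cat > h.py <<'E'
from workcell import *
import cv2,numpy as np
def cam(n):
    i=camera_info(n); R=cv2.Rodrigues(np.array(i["rvec"],float))[0]
    return np.array(i["mtx"],float),R,np.array(i["tvec"],float).ravel()
def ray(n,p,z):
    K,R,t=cam(n); C=-R.T@t
    p=np.atleast_2d(p).astype(float); d=(R.T@np.linalg.inv(K)@np.c_[p,np.ones(len(p))].T).T
    return C+d*((z-C[2])/d[:,2])[:,None]
def proj(n,P):
    K,R,t=cam(n); return cv2.projectPoints(np.atleast_2d(P).astype(float),cv2.Rodrigues(R)[0],t,K,None)[0][:,0]
def line(p,q): return np.degrees(np.arctan2(*(q-p)[1::-1]))
E
python3 - <<'E'
from h import *
T=cv2.imread("pics/top0.png"); S=cv2.imread("pics/scene0.png")
def blobs(im,roi,m,a=30):
    x0,y0,x1,y1=roi; k=np.zeros(im.shape[:2],np.uint8); k[y0:y1,x0:x1]=m[y0:y1,x0:x1]
    n,l,s,c=cv2.connectedComponentsWithStats(k)
    return [(c[i],s[i].tolist()) for i in range(1,n) if s[i,4]>=a]
for n,im,roi in(("top",T,(135,220,270,260)),("scene",S,(150,240,300,315))):
    b=blobs(im,roi,(im.max(2)<55).astype(np.uint8),40)
    for c,s in b: print(n,c.round(1),s,ray(n,c,15).round(1))
hsv=cv2.cvtColor(T,cv2.COLOR_BGR2HSV)
m=((hsv[...,0]>5)&(hsv[...,0]<16)&(hsv[...,1]>110)&(hsv[...,2]>80)).astype(np.uint8)
k=np.zeros_like(m);k[160:235,280:390]=m[160:235,280:390]
k=cv2.morphologyEx(k,cv2.MORPH_OPEN,np.ones((3,3)))
pts=np.argwhere(k)[:,::-1].astype(np.float32)
W=ray("top",pts,10)[:,:2].astype(np.float32)
r=cv2.minAreaRect(W);print(len(pts),r,cv2.boxPoints(r).round(1).tolist())
a=cv2.resize(T[155:240,275:395],None,fx=6,fy=6,interpolation=cv2.INTER_CUBIC)
cv2.imwrite("pics/a.png",a)
b=cv2.resize(S[140:240,260:380],None,fx=6,fy=6,interpolation=cv2.INTER_CUBIC);cv2.imwrite("pics/b.png",b)
E
```

```text
top [149.  236.4] [144, 228, 12, 17, 145] [[444.6 350.6  15. ]]
top [251.5 241.6] [247, 234, 10, 16, 147] [[437.7 147.   15. ]]
scene [279.1 257.7] [270, 249, 16, 18, 145] [[432.6 147.2  15. ]]
scene [166.7 300.6] [159, 293, 16, 16, 161] [[437.6 351.2  15. ]]
2111 ((527.958984375, -11.879425048828125), (170.0095977783203, 75.6102523803711), 76.79745483398438) [[471.70001220703125, -86.0], [545.4000244140625, -103.30000305175781], [584.2000122070312, 62.20000076293945], [510.6000061035156, 79.5]]
```

View pics/a.png

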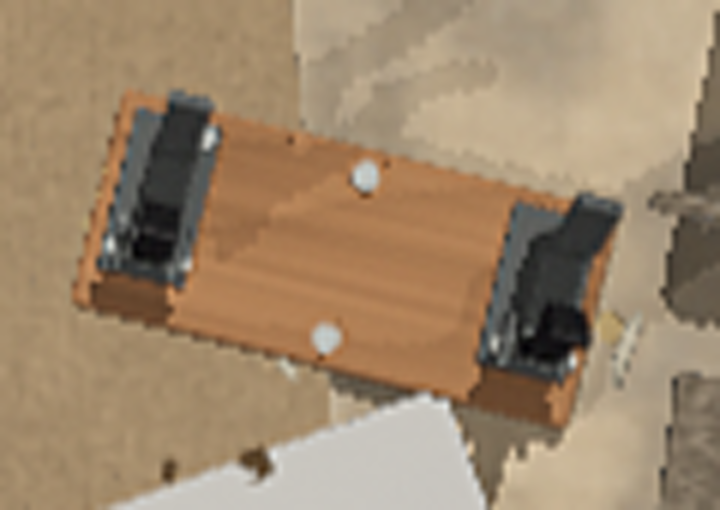

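View pics/b.png

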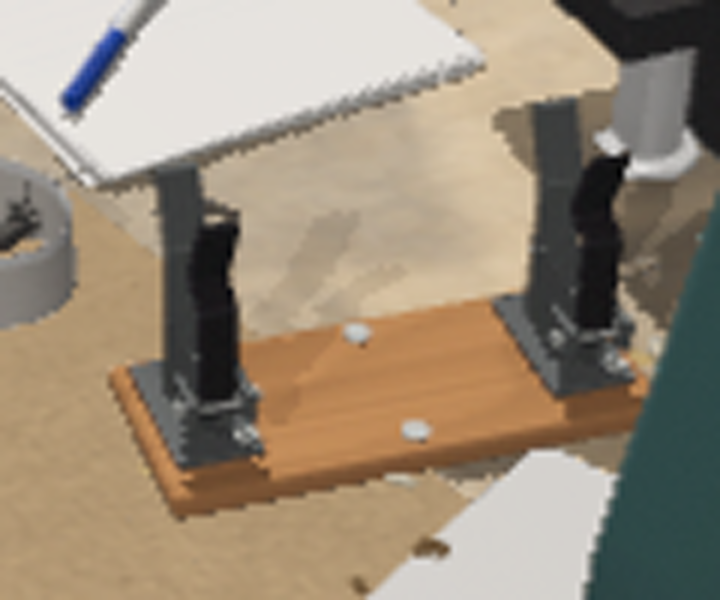

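The close crops show the black jaws on the robot side of both forks, so holder +x points away from the robot with a yaw of about -13°. The bar is at about (441, 249) with a yaw of about -2°. I'll move over there now.

```bash
python3 -m pendant '[{"dx":225,"dy":-239,"wz":-57},{"dx":225,"dy":-239,"wz":-57},{"dx":225,"dy":-239,"wz":-57},{"dx":225,"dy":-239,"wz":-57},{"dx":225,"dy":-239,"wz":-57},{"dx":225,"dy":-239,"wz":-57},{"dx":225,"dy":-239,"wz":-57},{"dx":225,"dy":-239,"wz":-57}]'
cat >> h.py <<'E'
def go(P,yaw):
    "tool-frame shift and turn to put TCP at P, tool down, tool y at yaw deg"
    s=get_state(); R=np.array(s["tcp_rot"]); c,n=np.cos(np.radians(yaw)),np.sin(np.radians(yaw))
    y=np.array([c,n,0]); z=np.array([0,0,-1.]); G=np.c_[np.cross(y,z),y,z]
    w=cv2.Rodrigues(R.T@G)[0].ravel()
    print("t",round(s["time_s"],2),"pos",np.round(s["position"],1),"d",(R.T@(np.array(P)-s["position"])).round(1),"w",np.degrees(w).round(2),"f",np.round(s["ft_force"],1),"width",round(s["width"],1),"g",round(s["grasp_force"],1),"tool y deg",np.degrees(np.arctan2(R[1,1],R[0,1])).round(2))
E
python3 -c "
from h import *
go([440,249,130],-1.9)"
```

```text
t 0.1 pos [ 131.8 -508.   230.9] d [ 488.4 -655.2  101.5] w [-4.000e-02 -4.000e-02 -7.356e+01] f [0.  0.4 0. ] width 85.4 g 0.0 tool y deg -75.46schema error: expected keys wx, wy, wz, dx, dy, dz, grip
```

```bash
python3 -m pendant '[{"dx":225,"dy":-239,"dz":0,"wx":0,"wy":0,"wz":-57,"grip":0},{"dx":225,"dy":-239,"dz":0,"wx":0,"wy":0,"wz":-57,"grip":0},{"dx":225,"dy":-239,"dz":0,"wx":0,"wy":0,"wz":-57,"grip":0},{"dx":225,"dy":-239,"dz":0,"wx":0,"wy":0,"wz":-57,"grip":0},{"dx":225,"dy":-239,"dz":0,"wx":0,"wy":0,"wz":-57,"grip":0},{"dx":225,"dy":-239,"dz":0,"wx":0,"wy":0,"wz":-57,"grip":0},{"dx":225,"dy":-239,"dz":0,"wx":0,"wy":0,"wz":-57,"grip":0},{"dx":225,"dy":-239,"dz":0,"wx":0,"wy":0,"wz":-57,"grip":0}]'
python3 -c "
from h import *
go([440,249,130],-1.9)"
```

```text
time_s: 0.77
position: [289.9, -218.0, 231.2]
tcp_rot: [[0.311, 0.95, 0.0], [0.95, -0.311, 0.0], [0.0, 0.0, -1.0]]
ft_force: [1.9, -0.9, -0.3]
width: 85.3
grasp_force: 0.0
t 0.77 pos [ 289.9 -218.   231.2] d [490.5  -2.5 101.3] w [ 0.000e+00 -1.000e-02 -1.621e+01] f [ 1.9 -0.9 -0.3] width 85.3 g 0.0 tool y deg -18.11
```

```bash
python3 -m pendant '[{"dx":310,"dy":-2,"dz":20,"wx":0,"wy":0,"wz":-16.2,"grip":0},{"dx":310,"dy":-2,"dz":20,"wx":0,"wy":0,"wz":-16.2,"grip":0},{"dx":310,"dy":-2,"dz":20,"wx":0,"wy":0,"wz":-16.2,"grip":0},{"dx":310,"dy":-2,"dz":20,"wx":0,"wy":0,"wz":-16.2,"grip":0},{"dx":310,"dy":-2,"dz":20,"wx":0,"wy":0,"wz":-16.2,"grip":0},{"dx":310,"dy":-2,"dz":20,"wx":0,"wy":0,"wz":-16.2,"grip":0},{"dx":310,"dy":-2,"dz":20,"wx":0,"wy":0,"wz":-16.2,"grip":0},{"dx":310,"dy":-2,"dz":20,"wx":0,"wy":0,"wz":-16.2,"grip":0}]'
python3 -c "
from h import *
go([440,249,130],-1.9)"
```

```text
time_s: 1.43
position: [385.9, 76.8, 211.1]
tcp_rot: [[0.039, 0.999, 0.0], [0.999, -0.039, 0.0], [0.0, 0.0, -1.0]]
ft_force: [0.8, -0.9, 1.4]
width: 85.1
grasp_force: 0.0
t 1.43 pos [385.9  76.8 211.1] d [174.2  47.4  81.2] w [ 0.01 -0.01 -0.33] f [ 0.8 -0.9  1.4] width 85.1 g 0.0 tool y deg -2.23
```

```bash
python3 -m pendant '[{"dx":174,"dy":47,"dz":81,"wx":0,"wy":0,"wz":0,"grip":0},{"dx":174,"dy":47,"dz":81,"wx":0,"wy":0,"wz":0,"grip":0},{"dx":174,"dy":47,"dz":81,"wx":0,"wy":0,"wz":0,"grip":0},{"dx":174,"dy":47,"dz":81,"wx":0,"wy":0,"wz":0,"grip":0},{"dx":174,"dy":47,"dz":81,"wx":0,"wy":0,"wz":0,"grip":0},{"dx":174,"dy":47,"dz":81,"wx":0,"wy":0,"wz":0,"grip":0},{"dx":174,"dy":47,"dz":81,"wx":0,"wy":0,"wz":0,"grip":0}]'
python3 - <<'E'
from h import *
S=capture("scene"); T=capture("top"); cv2.imwrite("pics/s1.png",S);cv2.imwrite("pics/t1.png",T)
a=cv2.resize(S[160:325,130:320],None,fx=3,fy=3);b=cv2.resize(T[200:290,130:270],None,fx=2.2,fy=2.2)
c=np.zeros((500,800,3),np.uint8);c[:495,:570]=a;cv2.imwrite("pics/c.png",a)
go([440,249,8],-1.9); print(proj("scene",[get_state()["position"],[440,249,15]]))
E
```

```text
time_s: 2.02
position: [439.1, 247.2, 129.2]
tcp_rot: [[0.037, 0.999, -0.002], [0.999, -0.037, -0.001], [-0.001, -0.002, -1.0]]
ft_force: [0.8, -1.0, 0.7]
width: 85.4
grasp_force: 0.0
t 2.12 pos [439.4 245.8 130.4] d [  3.2   0.5 122.4] w [-0.02  0.02 -0.36] f [0.7 0.1 0.9] width 85.8 g 0.0 tool y deg -2.26
[[220.79532386 222.87744661]
 [224.26849374 276.31831686]]
```

View pics/c.png

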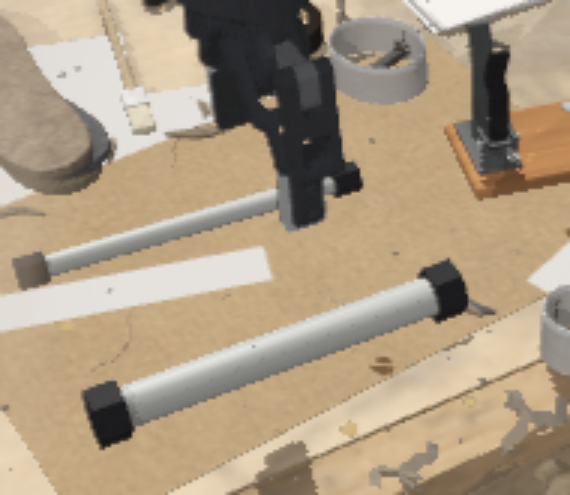

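The bar runs between cap centres at about (166,297) and (278,257) in scene pixels. Its mid-point at about (222,277) agrees with the projected estimate (224,276), so I'm descending.

```bash
python3 -m pendant '[{"dx":2,"dy":1,"dz":40,"wx":0,"wy":0,"wz":0,"grip":0},{"dx":2,"dy":1,"dz":80,"wx":0,"wy":0,"wz":0,"grip":0},{"dx":2,"dy":1,"dz":105,"wx":0,"wy":0,"wz":0,"grip":0},{"dx":2,"dy":1,"dz":118,"wx":0,"wy":0,"wz":0,"grip":0},{"dx":2,"dy":1,"dz":126,"wx":0,"wy":0,"wz":0,"grip":0},{"dx":2,"dy":1,"dz":126,"wx":0,"wy":0,"wz":0,"grip":0},{"dx":2,"dy":1,"dz":126,"wx":0,"wy":0,"wz":0,"grip":0}]' 60
python3 -m pendant '[{"dx":0,"dy":0,"dz":0,"wx":0,"wy":0,"wz":0,"grip":0.5},{"dx":0,"dy":0,"dz":0,"wx":0,"wy":0,"wz":0,"grip":0.6},{"dx":0,"dy":0,"dz":0,"wx":0,"wy":0,"wz":0,"grip":0.7},{"dx":0,"dy":0,"dz":0,"wx":0,"wy":0,"wz":0,"grip":0.8},{"dx":0,"dy":0,"dz":0,"wx":0,"wy":0,"wz":0,"grip":1},{"dx":0,"dy":0,"dz":0,"wx":0,"wy":0,"wz":0,"grip":1},{"dx":0,"dy":0,"dz":0,"wx":0,"wy":0,"wz":0,"grip":1},{"dx":0,"dy":0,"dz":0,"wx":0,"wy":0,"wz":0,"grip":1}]' 60
```

```text
time_s: 2.7
position: [441.2, 247.9, 5.2]
tcp_rot: [[0.04, 0.999, 0.001], [0.999, -0.04, 0.0], [0.0, 0.001, -1.0]]
ft_force: [-0.2, -0.5, 1.1]
width: 85.2
grasp_force: 0.0
time_s: 3.37
position: [440.9, 248.4, 4.8]
tcp_rot: [[0.039, 0.999, 0.001], [0.999, -0.039, 0.0], [0.0, 0.001, -1.0]]
ft_force: [-2.9, -1.4, 8.6]
width: 21.7
grasp_force: 58.4
```

```bash
python3 -m pendant '[{"dx":0,"dy":0,"dz":-10,"wx":0,"wy":0,"wz":0,"grip":1},{"dx":0,"dy":0,"dz":-40,"wx":0,"wy":0,"wz":0,"grip":1},{"dx":0,"dy":0,"dz":-75,"wx":0,"wy":0,"wz":0,"grip":1},{"dx":0,"dy":0,"dz":-110,"wx":0,"wy":0,"wz":0,"grip":1},{"dx":0,"dy":0,"dz":-145,"wx":0,"wy":0,"wz":0,"grip":1},{"dx":0,"dy":0,"dz":-170,"wx":0,"wy":0,"wz":0,"grip":1},{"dx":0,"dy":0,"dz":-170,"wx":0,"wy":0,"wz":0,"grip":1},{"dx":0,"dy":0,"dz":-170,"wx":0,"wy":0,"wz":0,"grip":1}]' 60
python3 - <<'E'
from h import *
S=capture("scene"); T=capture("top"); cv2.imwrite("pics/s2.png",S);cv2.imwrite("pics/t2.png",T)
go([528,-12,170],-13.2); P=np.array(get_state()["position"]);p=proj("scene",P+[0,0,12])[0];print(p)
x,y=p.astype(int)-[95,75]; x=max(x,0);y=max(y,0)
cv2.imwrite("pics/d.png",cv2.resize(S[y:y+150,x:x+190],None,fx=4,fy=4)[:600,:800]);print(x,y)
E
```

```text
time_s: 4.03
position: [441.3, 248.6, 175.1]
tcp_rot: [[0.039, 0.999, 0.002], [0.999, -0.039, 0.001], [0.001, 0.002, -1.0]]
ft_force: [-0.6, -0.2, -1.4]
width: 22.2
grasp_force: 59.4
t 4.13 pos [440.2 248.1 173.3] d [-256.5   98.     3.3] w [-0.08  0.04 10.94] f [-0.2 -0.4 -2. ] width 21.6 g 59.4 tool y deg -2.26
[216.25019986 194.44128376]
121 119
```

View pics/d.png

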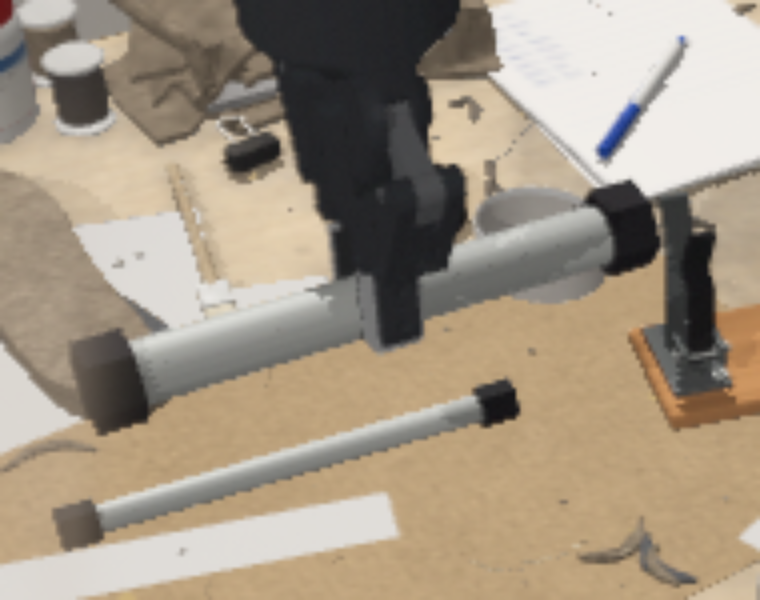

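The scene crop shows the bar held level and near its middle: caps at about (148,214) and (276,176), finger at about (219,194). I'll triangulate the caps, and the tine and jaw tops of the holder, across both views.

```bash
cat >> h.py <<'E'
def tri(a,b):
    "triangulate matched pixels top a, scene b"
    Ps=[]
    for n in("top","scene"):
        K,R,t=cam(n); Ps.append(K@np.c_[R,t])
    X=cv2.triangulatePoints(*Ps,np.array(a,float).T,np.array(b,float).T); return (X[:3]/X[3]).T
def dark(im,c,th=50,r=22):
    x,y=np.array(c,int); k=np.zeros(im.shape[:2],np.uint8); k[y-r:y+r,x-r:x+r]=(im.max(2)<th)[y-r:y+r,x-r:x+r]
    n,l,s,ce=cv2.connectedComponentsWithStats(k)
    i=min([j for j in range(1,n) if s[j,4]>30],key=lambda j:np.hypot(*(ce[j]-c))); return ce[i],s[i].tolist()
E
python3 - <<'E'
from h import *
T=cv2.imread("pics/t2.png");S=cv2.imread("pics/s2.png");P=np.array(get_state()["position"])
g=[P+[-4,99,12],P+[4,-99,12]]
g=[P+[3.9,99,12],P+[-3.9,-99,12]]
A=[];B=[]
for q in g:
    for n,im,L in(("top",T,A),("scene",S,B)):
        c,s=dark(im,proj(n,q)[0],60); L.append(c); print(n,proj(n,q)[0].round(1),c.round(1),s)
X=tri(A,B);print(X.round(1),"mid",X.mean(0).round(1),"tcp",P.round(1))
print("top ray",ray("top",A,185).round(1))
cv2.imwrite("pics/e.png",cv2.resize(T[130:270,120:400],None,fx=2.8,fy=2.8,interpolation=cv2.INTER_CUBIC))
E
```

```text
Traceback (most recent call last):
  File "h.py", line 28, in dark
    i=min([j for j in range(1,n) if s[j,4]>30],key=lambda j:np.hypot(*(ce[j]-c))); return ce[i],s[i].tolist()
ValueError: min() iterable argument is empty
```

Run:
```python
from h import *
T=cv2.imread("pics/t2.png");S=cv2.imread("pics/s2.png");P=np.array(get_state()["position"])
g=[P+[3.9,99,12],P+[-3.9,-99,12]]
A=[];B=[]
for q in g:
    for n,im,L in(("top",T,A),("scene",S,B)):
        p=proj(n,q)[0]
        c,s=dark(im,p,95,16); L.append(c); print(n,p.round(1),c.round(1),s)
X=tri(A,B);print(X.round(1),"mid",X.mean(0).round(1),"tcp",P.round(1))
print("top ray",ray("top",A,185).round(1))
cv2.imwrite("pics/e.png",cv2.resize(T[130:270,120:400],None,fx=2.8,fy=2.8,interpolation=cv2.INTER_CUBIC))
```

```text
top [127.3 235.6] [132.4 241.4] [120, 219, 19, 32, 102]
scene [150.7 214.3] [149.6 215. ] [142, 201, 21, 27, 321]
top [246.3 242.3] [247.6 241.4] [241, 232, 13, 20, 227]
scene [275.9 176.4] [277.2 175.2] [267, 164, 19, 24, 272]
[[437.3 344.  186.4]
 [437.5 146.6 186. ]] mid [437.4 245.3 186.2] tcp [440.2 248.1 173.3]
top ray [[434.7 338.3 185. ]
 [437.7 147.  185. ]]
```

View pics/e.png

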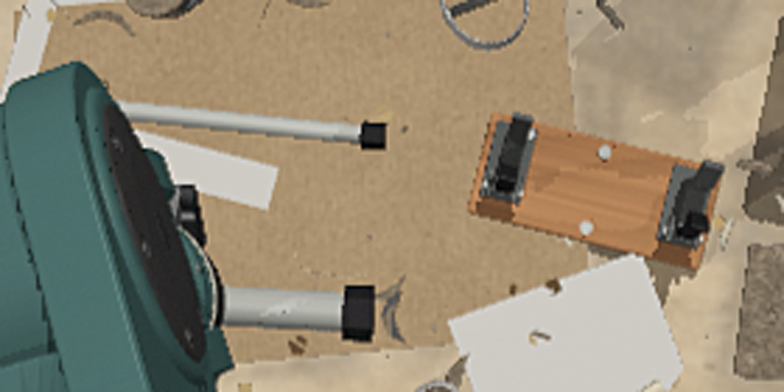

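The right cap triangulates cleanly to axis z = tcp+12.7, with the bar middle about 2.4 mm toward tool -x. The left cap is cut off by the arm in the top view. The holder stays at (527,-12), so the target TCP is about (527.5,-9.7).

```bash
python3 -m pendant '[{"dx":-256,"dy":98,"dz":0,"wx":0,"wy":0,"wz":11,"grip":1},{"dx":-256,"dy":98,"dz":0,"wx":0,"wy":0,"wz":11,"grip":1},{"dx":-256,"dy":98,"dz":0,"wx":0,"wy":0,"wz":11,"grip":1},{"dx":-256,"dy":98,"dz":0,"wx":0,"wy":0,"wz":11,"grip":1},{"dx":-256,"dy":98,"dz":0,"wx":0,"wy":0,"wz":11,"grip":1},{"dx":-256,"dy":98,"dz":0,"wx":0,"wy":0,"wz":11,"grip":1},{"dx":-256,"dy":98,"dz":0,"wx":0,"wy":0,"wz":11,"grip":1},{"dx":-256,"dy":98,"dz":0,"wx":0,"wy":0,"wz":11,"grip":1}]' 60 | head -2
python3 -c "
from h import *
go([527.5,-9.7,130],-13.2)"
```

```text
time_s: 4.8
position: [529.3, -15.4, 172.4]
t 4.8 pos [529.3 -15.4 172.4] d [ 5.2 -3.  42.4] w [-0.11  0.05 -0.29] f [-1.5 -0.5 -2.9] width 21.8 g 59.3 tool y deg -13.5
```

```bash
python3 -m pendant '[{"dx":4,"dy":-2,"dz":30,"wx":0,"wy":0,"wz":0,"grip":1},{"dx":4,"dy":-2,"dz":50,"wx":0,"wy":0,"wz":0,"grip":1},{"dx":4,"dy":-2,"dz":50,"wx":0,"wy":0,"wz":0,"grip":1},{"dx":4,"dy":-2,"dz":50,"wx":0,"wy":0,"wz":0,"grip":1},{"dx":4,"dy":-2,"dz":50,"wx":0,"wy":0,"wz":0,"grip":1}]' 60 | head -2
python3 - <<'E'
from h import *
S=capture("scene"); T=capture("top"); cv2.imwrite("pics/s3.png",S);cv2.imwrite("pics/t3.png",T)
go([527.5,-9.7,130],-13.2)
a=cv2.resize(S[110:250,240:430],None,fx=4,fy=4,interpolation=cv2.INTER_CUBIC); b=cv2.resize(T[150:250,270:410],None,fx=4,fy=4,interpolation=cv2.INTER_CUBIC)
cv2.imwrite("pics/f.png",a[:,:760]); cv2.imwrite("pics/g.png",b)
E
```

```text
time_s: 5.22
position: [527.7, -6.7, 124.8]
t 5.32 pos [528.1  -6.9 125.3] d [-2.9  0.1 -4.7] w [ 0.08 -0.01 -0.04] f [-0.2 -0.2 -1.8] width 21.4 g 59.4 tool y deg -13.24
```

View pics/f.png

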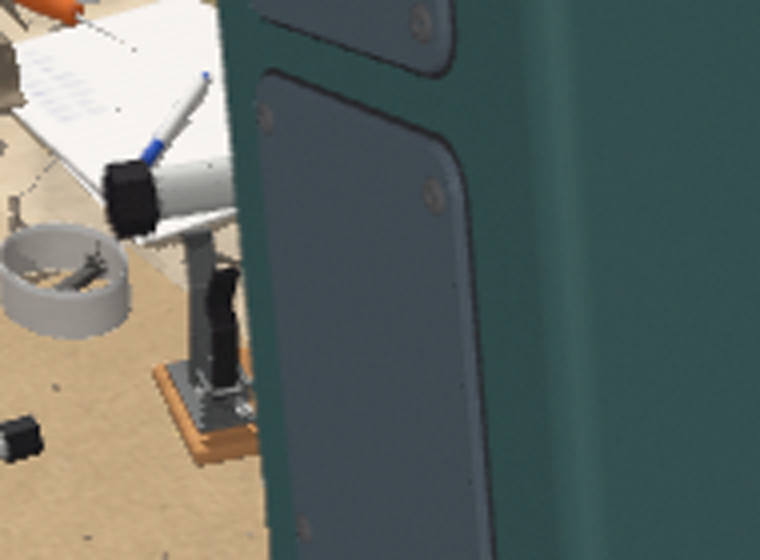

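The left fork and the left end of the bar can be seen: base corners at about (279,202) and (289,222), jaw top at about (297,178), cap at about (272,160). The arm hides the rest. I'll check these against the estimated holder pose.

Run:
```python
from h import *
ay=np.array([.229,.973,0]);ax=np.array([.973,-.229,0])
H=lambda c,x,y,z:np.array([c[0],c[1],0])+ax*x+ay*y+np.array([0,0,z])
L={"far top corner":(38,86,10),"near top corner":(-38,86,10),"jaw top":(-17,65,98),"jaw hinge":(-18,65,30)}
for k,v in L.items(): print(k,proj("scene",H((528,-12),*v))[0].round(1),proj("top",H((528,-12),*v))[0].round(1))
P=np.array(get_state()["position"]); print("bar cap centre exp",proj("scene",P+(99-2.4)*ay+[0,0,12.7])[0].round(1),proj("top",P+(99-2.4)*ay+[0,0,12.7])[0].round(1), proj("top",P-(99+2.4)*ay+[0,0,12.7])[0].round(1))
S=cv2.imread("pics/s3.png")
hsv=cv2.cvtColor(S,cv2.COLOR_BGR2HSV)
m=((hsv[...,0]>5)&(hsv[...,0]<16)&(hsv[...,1]>110)&(hsv[...,2]>80)).astype(np.uint8)
S0=cv2.imread("pics/scene0.png");h0=cv2.cvtColor(S0,cv2.COLOR_BGR2HSV)
m=((h0[...,0]>5)&(h0[...,0]<16)&(h0[...,1]>110)&(h0[...,2]>80)).astype(np.uint8)
k=np.zeros_like(m);k[170:235,270:375]=m[170:235,270:375];k=cv2.morphologyEx(k,cv2.MORPH_OPEN,np.ones((2,2)))
n,l,s,c=cv2.connectedComponentsWithStats(k);i=1+s[1:,4].argmax();ct=cv2.findContours((l==i).astype(np.uint8),0,1)[0][0]
print(s[i],cv2.approxPolyDP(cv2.convexHull(ct),2,True)[:,0].tolist())
print("cap scene",dark(S,(272,160),50,16))
```

```text
far top corner [277.9 200. ] [294.8 169. ]
near top corner [289.2 222.9] [285.6 205.6]
jaw top [296.7 177. ] [300.8 194. ]
jaw hinge [296.5 206.5] [298.7 197.7]
bar cap centre exp [275.  157.4] [284.1 178.1] [393.3 205.6]
[ 279  191   90   36 1505] [[368, 204], [365, 212], [295, 226], [289, 225], [279, 205], [280, 202], [338, 191]]
cap scene (array([272.63253012, 160.89759036]), [266, 152, 14, 18, 166])
```

View pics/g.png

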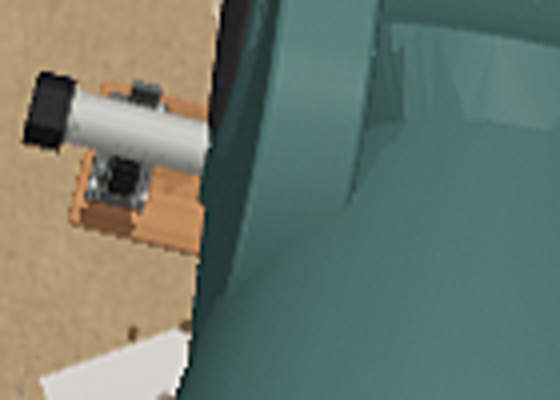

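Run:
```python
from h import *
S=cv2.imread("pics/s3.png");T=cv2.imread("pics/t3.png")
P=np.array(get_state()["position"]);R=np.array(get_state()["tcp_rot"])
for th in(50,70):
    a,sa=dark(T,(282.5,177.5),th,12);b,sb=dark(S,(272,160),th,14)
    X=tri([a],[b])[0]; print(a,sa,b,sb,X.round(1),"rel tool",(R.T@(X-P)).round(1))
    for z in(136,138): print(ray("top",a,z).round(1),((ray("top",a,z)[0]-P)@R).round(1))
```

```text
[281.66438356 177.52739726] [276, 168, 13, 19, 146] [272.63253012 160.89759036] [266, 152, 14, 18, 166] [552.1  91.1 130.7] rel tool [100.9   0.9  -5.4]
[[551.5  91.3 136. ]] [100.9   0.3 -10.7]
[[551.2  91.3 138. ]] [100.9   0.  -12.7]
[281.74117647 177.34705882] [276, 168, 13, 20, 170] [272.34545455 159.39090909] [266, 150, 14, 20, 220] [552.2  91.3 134. ] rel tool [101.1   0.9  -8.7]
[[551.8  91.2 136. ]] [100.9   0.6 -10.7]
[[551.6  91.2 138. ]] [100.9   0.4 -12.7]
```

Lateral error is about 0.8 mm. Along the bar I need about -5 mm. I'm lowering to just above the lead-ins.

```bash
python3 -m pendant '[{"dx":-5,"dy":0.5,"dz":0,"wx":0,"wy":0,"wz":0,"grip":1},{"dx":-5,"dy":0.5,"dz":15,"wx":0,"wy":0,"wz":0,"grip":1},{"dx":-5,"dy":0.5,"dz":30,"wx":0,"wy":0,"wz":0,"grip":1},{"dx":-5,"dy":0.5,"dz":38,"wx":0,"wy":0,"wz":0,"grip":1},{"dx":-5,"dy":0.5,"dz":38,"wx":0,"wy":0,"wz":0,"grip":1}]' 80
python3 -m pendant '[{"dx":0,"dy":0,"dz":4,"wx":0,"wy":0,"wz":0,"grip":1},{"dx":0,"dy":0,"dz":8,"wx":0,"wy":0,"wz":0,"grip":1},{"dx":0,"dy":0,"dz":12,"wx":0,"wy":0,"wz":0,"grip":1},{"dx":0,"dy":0,"dz":12,"wx":0,"wy":0,"wz":0,"grip":1}]' 80
python3 -c "
from h import *
print(get_state()['torque']);go([527.5,-9.7,44],-13.2)"
```

```text
time_s: 5.73
position: [526.4, -12.2, 85.4]
tcp_rot: [[0.23, 0.973, -0.001], [0.973, -0.23, 0.0], [-0.0, -0.001, -1.0]]
ft_force: [0.9, -0.3, -1.9]
width: 21.3
grasp_force: 80.8
time_s: 6.07
position: [527.6, -12.1, 74.4]
tcp_rot: [[0.229, 0.973, 0.001], [0.973, -0.229, -0.0], [0.0, 0.001, -1.0]]
ft_force: [2.1, -0.2, 0.5]
width: 21.2
grasp_force: 81.0
[-0.15536989 -0.57033074  0.01907426]
t 6.07 pos [527.6 -12.1  74.4] d [ 2.3 -0.6 30.4] w [ 0.08 -0.   -0.06] f [ 2.1 -0.2  0.5] width 21.2 g 81.0 tool y deg -13.26
```

```bash
for i in 1; do python3 -m pendant '[{"dx":0,"dy":0,"dz":3,"wx":0,"wy":0,"wz":0,"grip":1},{"dx":0,"dy":0,"dz":6,"wx":0,"wy":0,"wz":0,"grip":1},{"dx":0,"dy":0,"dz":9,"wx":0,"wy":0,"wz":0,"grip":1},{"dx":0,"dy":0,"dz":9,"wx":0,"wy":0,"wz":0,"grip":1}]' 80; done
python3 -m pendant '[{"dx":0,"dy":0,"dz":3,"wx":0,"wy":0,"wz":0,"grip":1},{"dx":0,"dy":0,"dz":6,"wx":0,"wy":0,"wz":0,"grip":1},{"dx":0,"dy":0,"dz":6,"wx":0,"wy":0,"wz":0,"grip":1}]' 80
python3 -c "
from h import *
print(get_state()['torque']);go([527.5,-9.7,44],-13.2)"
```

```text
time_s: 6.4
position: [527.3, -12.1, 65.3]
tcp_rot: [[0.229, 0.973, 0.001], [0.973, -0.229, -0.0], [0.0, 0.001, -1.0]]
ft_force: [3.9, -0.3, 0.7]
width: 21.1
grasp_force: 81.2
time_s: 6.65
position: [526.5, -11.9, 58.6]
tcp_rot: [[0.229, 0.973, -0.001], [0.973, -0.229, 0.0], [-0.0, -0.001, -1.0]]
ft_force: [3.5, -1.4, -3.7]
width: 20.9
grasp_force: 80.6
[-0.07961241 -0.68760895 -0.01400079]
t 6.65 pos [526.5 -11.9  58.6] d [ 2.4  0.5 14.6] w [-0.06  0.   -0.06] f [ 3.5 -1.4 -3.7] width 20.9 g 80.6 tool y deg -13.26
```

```bash
python3 -m pendant '[{"dx":0,"dy":0.4,"dz":3,"wx":0,"wy":0,"wz":0,"grip":1},{"dx":0,"dy":0.4,"dz":6,"wx":0,"wy":0,"wz":0,"grip":1},{"dx":0,"dy":0.4,"dz":9,"wx":0,"wy":0,"wz":0,"grip":1},{"dx":0,"dy":0.4,"dz":9,"wx":0,"wy":0,"wz":0,"grip":1}]' 80
python3 -m pendant '[{"dx":0,"dy":0,"dz":2,"wx":0,"wy":0,"wz":0,"grip":1},{"dx":0,"dy":0,"dz":3,"wx":0,"wy":0,"wz":0,"grip":1},{"dx":0,"dy":0,"dz":3,"wx":0,"wy":0,"wz":0,"grip":1}]' 80
python3 -c "
from h import *
print(get_state()['torque']);go([527.5,-9.7,44],-13.2)"
```

```text
time_s: 6.98
position: [526.4, -11.9, 49.3]
tcp_rot: [[0.229, 0.973, -0.002], [0.973, -0.229, 0.0], [-0.0, -0.002, -1.0]]
ft_force: [1.1, -0.5, -7.6]
width: 21.3
grasp_force: 80.1
time_s: 7.23
position: [526.8, -12.0, 47.1]
tcp_rot: [[0.229, 0.973, -0.001], [0.973, -0.229, 0.0], [-0.0, -0.001, -1.0]]
ft_force: [-0.2, -0.4, -2.5]
width: 21.0
grasp_force: 81.0
[ 0.00374241  0.07432807 -0.00040386]
t 7.23 pos [526.8 -12.   47.1] d [2.4 0.2 3.1] w [-0.05  0.   -0.05] f [-0.2 -0.4 -2.5] width 21.0 g 81.0 tool y deg -13.25
```

```bash
python3 -m pendant '[{"dx":0,"dy":0,"dz":1,"wx":0,"wy":0,"wz":0,"grip":1},{"dx":0,"dy":0,"dz":2,"wx":0,"wy":0,"wz":0,"grip":1},{"dx":0,"dy":0,"dz":2,"wx":0,"wy":0,"wz":0,"grip":1}]' 80|grep -E "pos|ft_"
python3 -m pendant '[{"dx":0,"dy":0,"dz":1,"wx":0,"wy":0,"wz":0,"grip":1},{"dx":0,"dy":0,"dz":1,"wx":0,"wy":0,"wz":0,"grip":1}]' 80|grep -E "pos|ft_"
python3 -c "
from h import *
print(get_state()['torque']);go([527.5,-9.7,44],-13.2)"
```

```text
position: [527.1, -12.0, 46.6]
ft_force: [-9.9, 1.3, 24.8]
position: [527.1, -12.0, 46.5]
ft_force: [-14.8, 2.3, 41.0]
[ 0.38436771  2.928089   -0.01850969]
t 7.65 pos [527.1 -12.   46.5] d [ 2.3 -0.2  2.5] w [ 0.08  0.01 -0.05] f [-14.8   2.3  41. ] width 20.9 g 85.9 tool y deg -13.25
```

The force is balanced at 41 N at an axis height of about 57 (in-hand offset 10.2 mm from the original grasp), so the bar is on the seats. I'll ease off, open and rise.

```bash
python3 -m pendant '[{"dx":0,"dy":0,"dz":-1,"wx":0,"wy":0,"wz":0,"grip":1},{"dx":0,"dy":0,"dz":-1.5,"wx":0,"wy":0,"wz":0,"grip":1},{"dx":0,"dy":0,"dz":-1.5,"wx":0,"wy":0,"wz":0,"grip":0.5},{"dx":0,"dy":0,"dz":-1.5,"wx":0,"wy":0,"wz":0,"grip":0},{"dx":0,"dy":0,"dz":-1.5,"wx":0,"wy":0,"wz":0,"grip":0},{"dx":0,"dy":0,"dz":-1.5,"wx":0,"wy":0,"wz":0,"grip":0},{"dx":0,"dy":0,"dz":-1.5,"wx":0,"wy":0,"wz":0,"grip":0},{"dx":0,"dy":0,"dz":-1.5,"wx":0,"wy":0,"wz":0,"grip":0}]' 80|grep -E "pos|ft_|wid"
python3 -m pendant '[{"dx":0,"dy":0,"dz":-30,"wx":0,"wy":0,"wz":0,"grip":0},{"dx":0,"dy":0,"dz":-65,"wx":0,"wy":0,"wz":0,"grip":0},{"dx":0,"dy":0,"dz":-105,"wx":0,"wy":0,"wz":0,"grip":0},{"dx":0,"dy":0,"dz":-145,"wx":0,"wy":0,"wz":0,"grip":0},{"dx":0,"dy":0,"dz":-180,"wx":0,"wy":0,"wz":0,"grip":0},{"dx":0,"dy":0,"dz":-180,"wx":0,"wy":0,"wz":0,"grip":0}]'|grep -E "pos|ft_|wid"
```

```text
position: [527.3, -12.1, 45.7]
ft_force: [-1.2, -0.3, 0.3]
width: 85.4
position: [529.4, -12.4, 232.1]
ft_force: [0.1, -0.0, 0.3]
width: 85.4
```

```bash
python3 -m pendant '[{"dx":-284,"dy":-168,"dz":0,"wx":0,"wy":0,"wz":0,"grip":0},{"dx":-284,"dy":-168,"dz":0,"wx":0,"wy":0,"wz":0,"grip":0},{"dx":-284,"dy":-168,"dz":0,"wx":0,"wy":0,"wz":0,"grip":0},{"dx":-284,"dy":-168,"dz":0,"wx":0,"wy":0,"wz":0,"grip":0},{"dx":-284,"dy":-168,"dz":0,"wx":0,"wy":0,"wz":0,"grip":0},{"dx":-284,"dy":-168,"dz":0,"wx":0,"wy":0,"wz":0,"grip":0},{"dx":-284,"dy":-168,"dz":0,"wx":0,"wy":0,"wz":0,"grip":0},{"dx":-284,"dy":-168,"dz":0,"wx":0,"wy":0,"wz":0,"grip":0}]'|grep -E "pos|ft_|wid"
python3 - <<'E'
from h import *
S=capture("scene"); T=capture("top"); cv2.imwrite("pics/s4.png",S);cv2.imwrite("pics/t4.png",T)
a=cv2.resize(S[140:240,250:380],None,fx=4,fy=4,interpolation=cv2.INTER_CUBIC); b=cv2.resize(T[155:240,270:400],None,fx=2.15,fy=2.15,interpolation=cv2.INTER_CUBIC)
c=np.zeros((400+b.shape[0],520,3),np.uint8);c[:400]=a;c[400:,:b.shape[1]]=b;cv2.imwrite("pics/k.png",c)
ay=np.array([.229,.973,0]);ax=np.array([.973,-.229,0]);C=np.array([528,-12,57.])
for s in(99,-99): print("expected seated cap",proj("scene",C+s*ay)[0].round(1),proj("top",C+s*ay)[0].round(1))
E
```

```text
position: [296.8, -251.0, 225.9]
ft_force: [0.9, -0.3, 0.6]
width: 85.6
expected seated cap [276.7 193. ] [284.5 183.1]
expected seated cap [372.2 175.5] [385.  208.3]
```

View pics/k.png

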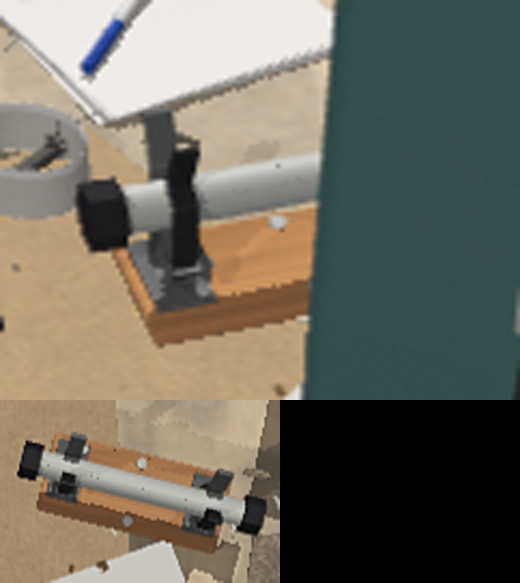

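The left cap in the scene view is at (276,194) and the top caps at (284,183) and (387,208), all matching the predicted seated position, and both jaws lie over the bar. The right fork is hidden in the scene view, so I'll move clear and check it.

```bash
python3 -m pendant '[{"dx":-288,"dy":-102,"dz":0,"wx":0,"wy":0,"wz":30,"grip":0},{"dx":-288,"dy":-102,"dz":0,"wx":0,"wy":0,"wz":30,"grip":0},{"dx":-288,"dy":-102,"dz":0,"wx":0,"wy":0,"wz":30,"grip":0},{"dx":-288,"dy":-102,"dz":0,"wx":0,"wy":0,"wz":30,"grip":0},{"dx":-288,"dy":-102,"dz":0,"wx":0,"wy":0,"wz":30,"grip":0},{"dx":-288,"dy":-102,"dz":0,"wx":0,"wy":0,"wz":30,"grip":0},{"dx":-288,"dy":-102,"dz":0,"wx":0,"wy":0,"wz":30,"grip":0},{"dx":-288,"dy":-102,"dz":0,"wx":0,"wy":0,"wz":30,"grip":0}]'|grep -E "pos|ft_|wid"
python3 - <<'E'
from h import *
S=capture("scene"); cv2.imwrite("pics/s5.png",S)
cv2.imwrite("pics/l.png",cv2.resize(S[140:240,255:395],None,fx=5,fy=5,interpolation=cv2.INTER_CUBIC))
E
```

```text
position: [130.8, -510.6, 225.0]
ft_force: [-0.5, 0.8, -1.6]
width: 85.5
```

View pics/l.png

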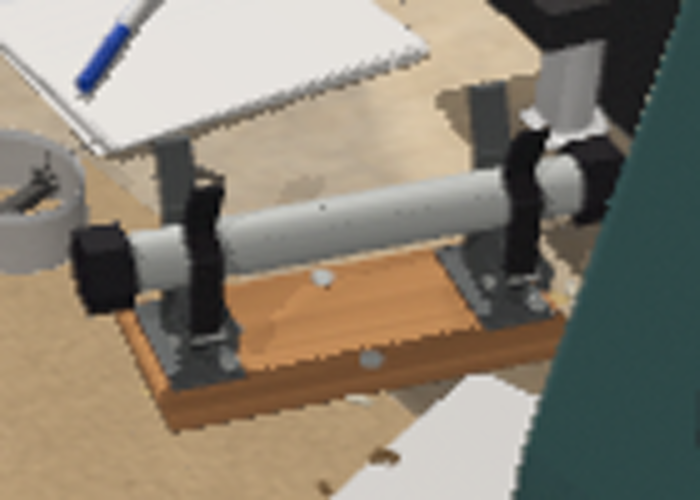

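The bar sits in both forks at the same height on the jaws. The caps are at about (276,194) and (375,176), against (277,193) and (372,175.5) expected, and both jaws stand upright and closed. I'm handing in.

```bash
python3 -c "
from workcell import *
print(hand_in())"
```

```text
the job is handed in; nothing more can be done
None
```

The thick bar is seated in both forks with both jaws closed over it, about centred. The gripper has let go and is clear, and the job was handed in at about 10 s of the 38 s allowed; hand-in returned no verdict.

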